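# Brake the turning show disc and lock it with its pin

## Task

Take the orange-handled lock pin from its grey block and put its tip through the slot of the red bracket. Press it gently on the face of the turning brake disc so that the rubbing slows the disc to a crawl (about a quarter of its free speed, or less), and when the yellow-marked hole creeps under the slot let the pin drop in and push it fully home, so that its collar rests on the bracket and the disc stays locked. Then let go; never press hard on the disc, and leave the other goods where they are.

Things in the scene. Friction and masses are not known exactly. Their poses are not given: they have to be found in the camera images.
- pin: loose steel lock pin, 180 g, upright in the parking block. Origin: centre of its lower tip; z runs up it. From the tip: taper from 6 to 10 mm diameter over 1.5 mm, 10 mm shank up to 32 mm, steel collar of 30 mm diameter from 32 to 38 mm, round orange handle of 22 mm diameter from 38 to 82 mm, by which it is gripped.
- holder: fixed grey parking block, 50 x 50 x 45 mm high, with a 12 mm bore in its top in which the pin stands loosely, the collar resting on the block's top. Origin at the centre of its underside. It may stand on either side of the turntable.
- stand: fixed display turntable: round black foot of 190 mm diameter and, at its local -x side, a red bracket of 50 mm width whose flat arm reaches over the disc's edge (arm's top 121 mm, underside 106 mm above the table). Origin on the disc's axis at the table.
- slot (a point): centre of the slot's mouth at the top face of the red bracket's arm, 121 mm above the table, 85 mm from the disc's axis. The slot goes right through the 15 mm thick arm; it is 16 mm long along the disc's radius (local x; +x points to the disc's axis) and 12 mm wide across it. The arm's underside is 6 mm above the disc's face.
- disc_axis (a point): centre of the steel brake disc at the height of its upper rubbing face, 100 mm above the table. The disc lies flat, 236 mm diameter, 12 mm thick, with a raised middle of 112 mm diameter and 16 to 20 mm height. It floats on a spring of 1.5 N per mm with 8 mm of travel, so pressing it lowers it a little.
- disc_hole (a point): centre of the hole's mouth at the disc's upper face: a hole 14 mm long along the radius and 13 mm across, right through the 12 mm thick rubbing face, 85 mm from the axis, with a yellow paint bar between it and the rim. It turns with the disc (local x points outward from the axis). With the pin home, the tip is 11 mm below the disc's face.
- disc (a joint): angle of the disc about its axis in rad, growing without end: it turns counterclockwise seen from above, driven through a slipping clutch at about 3 rad/s when untouched. Rubbing slows it: pressed at the slot it stalls at about 4 to 9 N, depending on the friction, and its speed falls evenly with the press down to that. Freed, it speeds up at once. Stopped by the pin it pushes sideways with 3.5 N.
- carton: loose blue and yellow carton, 70 x 110 x 60 mm high, a bystander; origin at the centre of its underside
- bearing: loose steel bearing ring, 52 mm diameter, 16 mm high, a bystander; origin at the centre of its underside
- oil: loose amber jar, 60 mm diameter, 150 mm high, a bystander; origin at the centre of its underside
- redbox: loose small red carton, 60 x 90 x 40 mm high, a bystander; origin at the centre of its underside

How it is judged (in metres and radians):
On the way:
1. the pin's tip, in the slot, rubs on the disc's face and has slowed the disc, still turning, to under 1 rad/s for 0.3 s (velocity of joint disc between 0.05 and 1 rad/s and contact force between pin and disc above 0.5 N and horizontal distance between pin and slot below 0.008 m and z of pin in the frame of disc_hole above -0.003 m), for 0.3 s.
At the end, for the whole second after the job is handed in: the pin stands upright (within 0.2 rad) through the slot and in the disc's hole, its tip at least 7 mm below the disc's face and its collar within 3 mm of the bracket's top, within 8 mm of both centres, let go and at rest, and the disc is stopped (under 0.05 rad/s) (z of pin in the frame of disc_hole below -0.007 m and horizontal distance between pin and disc_hole below 0.008 m and horizontal distance between pin and slot below 0.008 m and z of pin in the frame of slot below -0.029 m and angle between pin's own z axis and vertical below 0.2 rad and linear speed of pin below 0.02 m/s and velocity of joint disc below 0.05 rad/s); the robot touches nothing.
It fails at once if the pin presses on the disc with more than 25 N (contact force between pin and disc above 25 N).
It fails at once if a bystander is moved by more than 20 mm (distance of any of carton, bearing, oil, redbox from where it was at the start of the episode above 0.02 m).
It also fails if it takes over 58 s, if anything falls off the work surface, if the arm or the gripper's body presses on something with over 40 N, if the wrist force passes 120 N, or if a joint passes its speed limit or range.

## Robot

A 7-joint arm with a two-finger parallel gripper is mounted at the origin on the work surface. World frame = base frame: x ahead of the robot, y to its left, z up, the work surface at z = 0. Lengths are in mm, angles in rad, forces in N, time in s.
With the tool pointing down it reaches from about 425 to 875 mm from the base axis. Payload 8.4 kg.
Tool frame: the origin (TCP) lies on the centre line of the jaws, within the pads' length; the fingertips stand 11 mm ahead of it and the grasp point (between the pads) lies 8 mm behind it; z points along the fingers, y is the line along which they close (so a half turn about z gives the same grasp; the last joint's range is limited). The gripper opens to 87 mm and grips with 3 to 60 N. Pads are 19 mm wide; open, the fingers measure 117 mm over their backs; the gripper's body (75 mm by 190 mm) begins 51 mm behind the grasp point.
Start: joints at [1.073, 0.333, 0.04, 1.465, -0.013, 1.343, -0.059], TCP at [252.379, -598.973, 233.546] pointing down, gripper open.
Joint ranges: [-2.58, 2.58], [-0.38, 2.09], [-1.3, 1.39], [0.25, 2.4], [-1.5, 4.64], [0.08, 2.09], [-2.65, 2.65]. Speed limits (rad/s): [2.22, 2.22, 2.79, 2.79, 3.14, 3.14, 3.14].

## Interface

Orientations are given as [roll, pitch, yaw] about the fixed x, y, z axes, in that order (R = Rz(yaw) Ry(pitch) Rx(roll)).
In Python, from station import bot, kin, readout, snapshot, order gives the robot as it stands. Calls block until the motion is done:
- bot.move_ptp(position, orientation): joint-space move of the TCP to a pose.
- bot.servo_line(position, frame=None, max_speed=150): straight line of the TCP; frame=None keeps the orientation; max_speed is the mean speed in mm/s.
- bot.movej(angles): joint-space move.
- bot.set_gripper(opening, newtons=None): opening from 0.0 (shut) to 1.0 (fully open); newtons is the grip in N (None keeps the last); returns when the fingers have stopped.
- bot.wait(seconds).
- kin.ik(position, orientation): joint angles nearest the present ones, or None.
- readout.state(): the state.
- snapshot(name): name is "scene" or "top" or "wrist"; returns a dict with "image" (400x640x3 uint8, red, green, blue), "fx", "fy", "cx", "cy" (pixels), "xyz" and "attitude" of the camera in the world; the wrist camera has in their place "hand_eye" (4x4, takes a point from camera to tool coordinates, whose origin is the TCP and whose axes are the flange's). Camera axes: x right, y down, z forward; pixel columns grow to the right and rows downward; lengths in mm; the calibration is good to about 2 mm. A picture is of the moment at which its call begins: read the wrist's pose just before it. There is no depth.
A pose or a line that the arm cannot do raises bot.Unreachable and nothing moves.
- order.sign_off(): hands the job in; it is judged then, once.
The state is a dict: "t": time; "joint_positions": joint angles; "dq": joint speeds; "joint_efforts": joint torques, N m; "tcp_pos": TCP position; "tool_rot": TCP orientation; "ft_force": force on the tool from outside, world axes, zero at the start; "ft_torque": the same for the moment, N m; "opening": opening from 0.0 (shut) to 1.0 (fully open); "gripper_force": force on a finger pad.
Only numpy, scipy, OpenCV 4.12 (cv2) and the standard library are available. Lean on these libraries where they do the work, as an engineer would, in place of code of your own. Each camera call takes 0.05 s, during which the arm holds its last target. There are 200 camera calls.

## Working session

There is one attempt and no reset: what is moved stays moved. The work goes in short steps, each a Python script; the robot and the scene stay as the last script left them, time stands still between calls to the robot, and variables do not carry over. Pictures are saved under pics/ and viewed, at most 10 in all, crops included, and the job is handed in when it is done.

```bash
ls; mkdir -p pics; python3 - <<'E'
from station import bot,kin,readout,snapshot
import cv2,numpy as np
s=readout.state(); print(s)
for n in("scene","top"):
    d=snapshot(n); cv2.imwrite(f"pics/{n}0.png",d["image"][:,:,::-1]); np.save(f"pics/{n}0.npy",d,allow_pickle=True)
    print({k:v for k,v in d.items() if k!="image"})
E
```

```text
pics
{'t': 0.0, 'joint_positions': array([ 1.07277127,  0.33387372,  0.0398807 ,  1.46628902, -0.01342616,
        1.34329413, -0.05849246]), 'dq': array([ 6.43708264e-04, -2.31716788e-04,  1.50823482e-03, -3.74388075e-04,
       -7.47337137e-05,  3.53441671e-06,  9.17717566e-04]), 'joint_efforts': array([-1.96548339e-03, -6.56335831e+01,  1.33373067e+00, -4.03803349e+01,
       -5.98745747e-02,  4.50972165e-02,  1.99959918e-04]), 'tcp_pos': array([ 252.2179821 , -598.57313601,  232.67469405]), 'tool_rot': array([-3.13999673e+00,  8.41345380e-05,  3.98802767e-01]), 'ft_force': array([ 0.09989657, -1.02389756, -0.26178792]), 'ft_torque': array([-0.02412844, -0.00430599, -0.0026072 ]), 'gripper_force': 0.0, 'opening': 1.005813473132115}
{'fx': 477.264886005629, 'fy': 477.264886005629, 'cx': 313.93921441431957, 'cy': 201.79873119232252, 'xyz': array([1066.85323468, -519.67511902, 1064.66438532]), 'attitude': array([-2.5097629 ,  0.00772332,  0.71588772])}
{'fx': 457.5215089292154, 'fy': 457.5215089292154, 'cx': 318.2430436599945, 'cy': 199.7171913102085, 'xyz': array([ 489.79953053,   -8.77344609, 1241.41697451]), 'attitude': array([-3.06209204, -0.00898012, -1.56024618])}
```

View pics/top0.png

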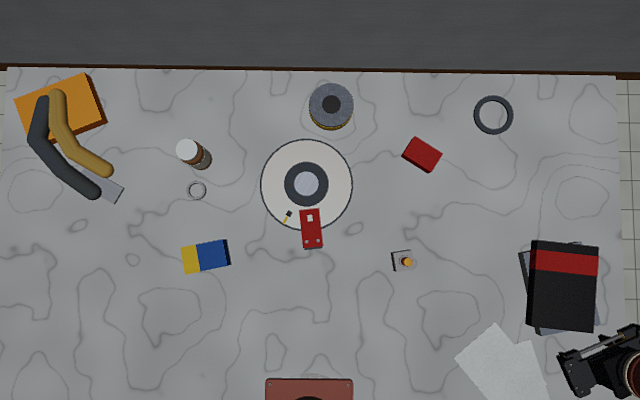

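View pics/scene0.png

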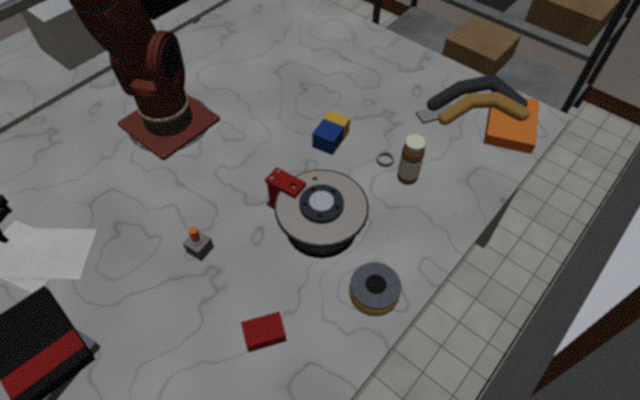

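The top view shows the pin at about (406,262), the bracket slot at (310,218), the disc centre at (306,184) and the yellow-marked hole at (287,215). The scene view agrees, with the pin in its block at (197,238). The carton, bearing and oil are on the far side and the red box is well clear.

```bash
cat >h.py <<'E'
from station import bot,kin,readout,snapshot,order
import cv2,numpy as np
from scipy.spatial.transform import Rotation as Ro
def rot(a): return Ro.from_euler('xyz',a).as_matrix()
def pose(d,st=None):
    if 'hand_eye' in d:
        T=np.array(d['hand_eye']); R=rot(st['tool_rot']); return R@T[:3,:3], R@T[:3,3]+st['tcp_pos']
    return rot(d['attitude']),np.array(d['xyz'])
def ray(d,uv,z,st=None):
    R,c=pose(d,st); v=R@np.array([(uv[0]-d['cx'])/d['fx'],(uv[1]-d['cy'])/d['fy'],1]); return c+v*(z-c[2])/v[2]
def proj(d,p,st=None):
    R,c=pose(d,st); q=R.T@(np.array(p)-c); return np.array([d['fx']*q[0]/q[2]+d['cx'],d['fy']*q[1]/q[2]+d['cy']])
def hsv(d): return cv2.cvtColor(d['image'],cv2.COLOR_RGB2HSV)
def blobs(m,amin=5):
    n,l,s,c=cv2.connectedComponentsWithStats(m.astype(np.uint8)); 
    return sorted([(int(s[i,4]),c[i].round(1).tolist(),s[i,:4].tolist()) for i in range(1,n) if s[i,4]>=amin],reverse=True)
def orange(h): return cv2.inRange(h,(5,120,90),(20,255,255))
def yellow(h): return cv2.inRange(h,(18,110,90),(35,255,255))
def red(h): return cv2.inRange(h,(0,150,60),(4,255,255))|cv2.inRange(h,(174,150,60),(180,255,255))
E
python3 - <<'E'
from h import *
for n in("top","scene"):
    d=np.load(f"pics/{n}0.npy",allow_pickle=True).item(); h=hsv(d)
    print(n,'or',[b for b in blobs(orange(h))][:6]); print('ye',blobs(yellow(h))[:5]); print('red',blobs(red(h),20)[:6])
    if n=="top":
        w=cv2.inRange(h,(0,0,190),(180,45,255)); w[:130]=0;w[240:]=0;w[:,:250]=0;w[:,360:]=0
        w=cv2.morphologyEx(w,cv2.MORPH_OPEN,np.ones((3,3)))
        c=max(cv2.findContours(w,0,2)[0],key=cv2.contourArea); e=cv2.fitEllipse(cv2.convexHull(c)); print(e, ray(d,e[0],100))
        print('slot',ray(d,(310,218),121),'pin',ray(d,(406,261),90),'hole',ray(d,(287,215),100))
        im=cv2.resize(d['image'][130:290,240:440],(800,640),interpolation=cv2.INTER_CUBIC)[:600]; cv2.imwrite('pics/crop.png',im[:,:,::-1])
    else: print(ray(d,(194,233),90))
E
```

```text
top or [(2782, [66.9, 110.1], [14, 72, 98, 105]), (973, [308.5, 389.1], [265, 380, 88, 20]), (48, [407.6, 261.7], [403, 258, 9, 9]), (48, [51.1, 135.7], [48, 129, 10, 13]), (30, [195.3, 157.2], [188, 147, 13, 16]), (5, [349.6, 381.6], [348, 381, 4, 3])]
ye [(3302, [71.6, 120.8], [19, 73, 93, 104]), (429, [189.8, 259.1], [180, 245, 20, 29]), (48, [18.7, 104.2], [14, 98, 11, 15]), (47, [407.3, 261.7], [404, 258, 8, 8]), (14, [284.6, 219.7], [283, 217, 5, 7])]
red [(1261, [566.2, 262.4], [535, 249, 63, 27]), (728, [422.0, 153.7], [403, 137, 39, 35]), (654, [310.5, 228.1], [299, 209, 24, 39])]Traceback (most recent call last):
  File "<stdin>", line 8, in <module>
ValueError: max() iterable argument is empty
```

```bash
python3 - <<'E'
from h import *
d=np.load("pics/top0.npy",allow_pickle=True).item(); h=hsv(d)
print(h[184,[240,255,258,262,270,280,350,352,356]].tolist())
w=cv2.inRange(h,(8,8,120),(40,60,255)); w[:130]=0;w[240:]=0;w[:,:250]=0;w[:,360:]=0
print(blobs(w,50)[:4])
c=cv2.HoughCircles(cv2.cvtColor(d['image'],cv2.COLOR_RGB2GRAY),cv2.HOUGH_GRADIENT,1.5,100,param1=100,param2=20,minRadius=42,maxRadius=52); print(c)
if c is not None: print(ray(d,c[0][0][:2],100))
print('slot',ray(d,(310,218),121),'pin',ray(d,(407.3,261.7),88),'hole',ray(d,(287,215),100))
s=np.load("pics/scene0.npy",allow_pickle=True).item(); print('pin scene',[ray(s,(194,233),88)], blobs(orange(hsv(s))[200:260,170:220],3))
for p in ([420,-210,200],[560,0,300]): print(kin.ik(p,[np.pi,0,0]))
print(snapshot("wrist")['hand_eye'])
E
```

```text
[[105, 7, 154], [98, 7, 146], [100, 5, 155], [18, 7, 184], [20, 4, 173], [23, 6, 172], [23, 6, 170], [108, 34, 74], [90, 3, 146]]
[(245, [309.4, 148.8], [289, 141, 46, 16])]
[[[306.75 183.75  46.2 ]
  [110.25 108.75  46.2 ]
  [575.25 305.25  51.15]
  [581.25 117.75  49.5 ]
  [179.25 209.25  46.2 ]
  [437.25 311.25  51.15]
  [434.25 116.25  47.85]]]
[620.70595144  11.1978616  100.        ]
slot [534.03319462   1.81637337 121.        ] pin [ 428.47310935 -243.01686724   88.        ] hole [541.71983526  59.47029858 100.        ]
pin scene [array([ 432.95441699, -245.73282466,   88.        ])] [(49, [22.5, 30.4], [19, 27, 8, 8])]
[ 5.98035719e-01  4.86144130e-04 -2.28044935e-01  1.92201590e+00
  1.17070071e-04  1.21910320e+00 -1.20084585e+00]
[ 0.41226797  0.16437914 -0.55590673  1.56063852  0.08719273  1.44146461
 -1.71964351]
[[ 2.73003356e-04 -9.66658412e-01 -2.56069208e-01  7.11608342e+01]
 [ 9.99999594e-01  4.41185201e-05  8.99583781e-04 -2.58282937e-01]
 [-8.58292835e-04 -2.56069350e-01  9.66658032e-01 -1.51310167e+02]
 [ 0.00000000e+00  0.00000000e+00  0.00000000e+00  1.00000000e+00]]
```

```bash
python3 - <<'E'
from h import *
O=[np.pi,0,0.108]
bot.move_ptp([430,-244,205],O)
st=readout.state(); d=snapshot("wrist"); h=hsv(d)
np.save('pics/w1.npy',[d,st],allow_pickle=True); cv2.imwrite('pics/w1.png',d['image'][:,:,::-1])
print(st['t'],st['tcp_pos'],st['tool_rot'],st['ft_force'])
print(blobs(orange(h),50)[:4])
for b in blobs(orange(h),200)[:1]: print(ray(d,b[1],85,st))
E
```

```text
1.625 [ 429.77757038 -245.14468345  205.13789725] [ 3.14119329e+00 -1.39334329e-04  1.06726577e-01] [-1.2250638   0.04616479 -0.72374743]
[(432, [319.2, 200.6], [308, 189, 24, 24]), (108, [501.6, 258.7], [496, 247, 12, 23]), (100, [139.7, 259.0], [135, 248, 11, 23]), (93, [500.5, 288.5], [493, 280, 14, 16])]
[ 427.74989594 -243.59089565   85.        ]
```

View pics/w1.png

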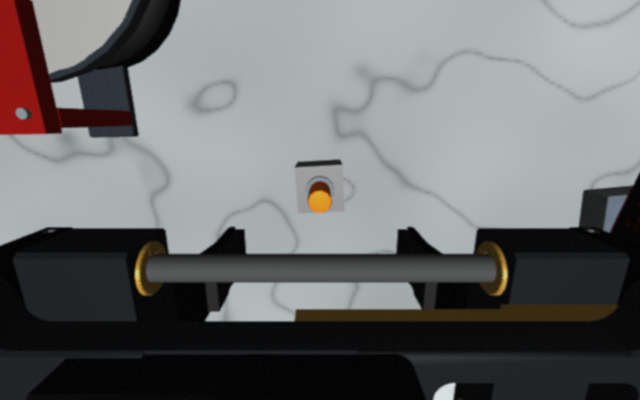

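Pin top face is at (319.5,201) in the wrist view, so the pin is near (430,-243.6). That agrees with the top and scene views. Next: grasp it, lift, and look at the slot.

```bash
python3 - <<'E'
from h import *
d,st=np.load('pics/w1.npy',allow_pickle=True)
p=ray(d,(319.5,200.8),95,st); print(p)
bot.servo_line([p[0],p[1],67],max_speed=120)
bot.set_gripper(0.0,40); s=readout.state(); print(s['opening']*87,s['gripper_force'],s['tcp_pos'])
bot.servo_line([p[0],p[1],160],max_speed=120)
bot.servo_line([534,1.8,238],max_speed=200)
st=readout.state(); d=snapshot("wrist")
np.save('pics/w2.npy',[d,st],allow_pickle=True); cv2.imwrite('pics/w2.png',d['image'][:,:,::-1])
print(st['t'],st['tcp_pos'],st['tool_rot'],st['ft_force'],st['opening']*87)
E
```

```text
[ 430.26730539 -243.63019717   95.        ]
21.26483444163262 39.999919356778264 [ 430.25939528 -243.63508673   66.9804652 ]
6.525 [533.62507538   0.6756719  237.64663305] [3.14127199e+00 7.41247919e-04 1.06521495e-01] [ 0.09329277  0.17967017 -1.36764464] 21.06820479560619
```

View pics/w2.png

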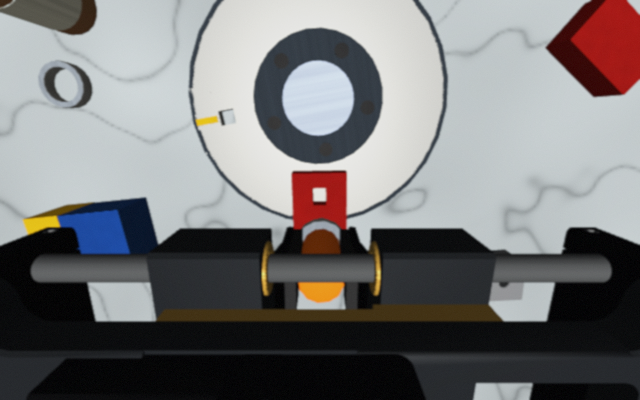

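```bash
python3 - <<'E'
from h import *
d,st=np.load('pics/w2.npy',allow_pickle=True); im=d['image']
print(im[195,288:352].tolist()[::1][20:44]); print('col');print([ (r,im[r,319].tolist()) for r in range(180,212)])
m=red(hsv(d))[165:228,285:355]; 
c=cv2.findContours(m,cv2.RETR_CCOMP,2); 
print([(cv2.contourArea(k),cv2.boundingRect(k)) for k in c[0]])
g=cv2.cvtColor(im,cv2.COLOR_RGB2GRAY); 
for u,z in(((319.3,195),121),((318.5,96),118)): print(ray(d,u,z,st))
print(d['fx'])
E
```

```text
[[165, 25, 20], [165, 26, 22], [164, 23, 21], [161, 33, 31], [160, 85, 82], [185, 161, 157], [214, 209, 204], [227, 226, 222], [228, 228, 225], [227, 227, 223], [228, 228, 224], [227, 227, 224], [228, 228, 224], [228, 228, 224], [227, 228, 224], [229, 229, 226], [225, 220, 216], [212, 189, 183], [186, 121, 116], [166, 54, 51], [160, 27, 24], [160, 25, 21], [162, 26, 23], [162, 28, 25]]
col
[(180, [163, 25, 22]), (181, [162, 25, 20]), (182, [161, 23, 19]), (183, [164, 27, 24]), (184, [163, 25, 21]), (185, [165, 24, 22]), (186, [164, 36, 33]), (187, [179, 98, 94]), (188, [210, 180, 175]), (189, [227, 222, 216]), (190, [230, 230, 226]), (191, [229, 229, 226]), (192, [229, 229, 226]), (193, [228, 228, 225]), (194, [228, 228, 224]), (195, [227, 227, 224]), (196, [227, 227, 224]), (197, [227, 227, 224]), (198, [228, 228, 223]), (199, [226, 226, 221]), (200, [208, 205, 200]), (201, [147, 130, 127]), (202, [81, 44, 43]), (203, [63, 11, 10]), (204, [87, 10, 7]), (205, [130, 18, 16]), (206, [158, 25, 23]), (207, [163, 27, 24]), (208, [162, 26, 25]), (209, [163, 25, 24]), (210, [162, 24, 23]), (211, [162, 26, 23])]
[(2592.5, (7, 7, 55, 56)), (255.5, (26, 21, 17, 18))]
[537.69323657   2.78052372 121.        ]
[622.94680244  12.50894894 118.        ]
302.9186449754779
```

Slot mouth is rows 187–205, columns 312–326 (about 16 x 12.6 mm, as specified), centred at (319.2,196). That puts it near (536.7,2.8,121), 86 mm from the disc axis. Next: insert above the disc face without touching it, and check the tracking of the yellow mark.

```bash
cat >>h.py <<'E'
C=np.array([621.5,11.5]); SX,SY=536.7,2.8; OFF=54.
SA=np.arctan2(SY-C[1],SX-C[0])
def mark(n="top"):
    st=readout.state(); d=snapshot(n); out=[]
    for a,uv,_ in blobs(yellow(hsv(d)),3):
        p=ray(d,uv,100,st)[:2]-C; r=np.hypot(*p)
        if 88<r<118 and a<400: out.append((a,np.arctan2(p[1],p[0]),r))
    return st['t'],(max(out)[1] if out else None)
def ang():
    t,a=mark("top")
    return (t,a) if a is not None else mark("wrist")
def togo(a): return (SA-a)%(2*np.pi)   # angle still to turn until the hole is under the slot
def speed(n=4,dt=0.08):
    L=[]
    for i in range(n):
        t,a=ang()
        if a is not None: L.append((t,a))
        bot.wait(dt)
    if len(L)<2: return None,None
    L=np.array(L); return np.polyfit(L[:,0],np.unwrap(L[:,1]),1)[0],togo(L[-1,1])
def force(n=5):
    F=[]
    for i in range(n): F.append(readout.state()['ft_force']); bot.wait(0.01)
    return np.mean(F,0)
def tip(z,v=60): bot.servo_line([SX,SY,z+OFF],max_speed=v)
E
python3 - <<'E'
from h import *
tip(127,120); print('free',force(10))
tip(108,40); f=force(10); print('in slot',f,readout.state()['tcp_pos'])
for i in range(12):
    t,a=mark("top"); t2,b=mark("wrist"); print(round(t,3),a,round(t2,3),b); bot.wait(0.05)
d=snapshot("wrist"); cv2.imwrite('pics/w3.png',d['image'][:,:,::-1])
t0=readout.state()['t']; tip(107.5); print('move time',readout.state()['t']-t0, readout.state()['t'],SA)
E
```

```text
free [-0.02279485 -0.03195732 -1.66320432]
in slot [ 0.01132512  0.0344294  -1.61140005] [536.85438626   2.8505654  162.19812794]
7.992 -0.34208065151927686 8.042 None
8.142 0.08698342939349543 8.192 None
8.292 0.5096022901346 8.342 None
8.442 0.9215353384610993 8.492 1.0675122194476643
8.592 1.337725542456278 8.642 1.4686207206459796
8.742 1.7484206489761913 8.792 1.879519786687741
8.892 None 8.942 2.289676326091943
9.042 None 9.092 2.699317256907668
9.192 None 9.242 None
9.342 None 9.392 -2.744980561251344
9.492 None 9.542 -2.3386392059709458
9.642 None 9.692 -1.9185070677205294
move time 0.25 10.0917 -3.0393560132802744
```

View pics/w3.png

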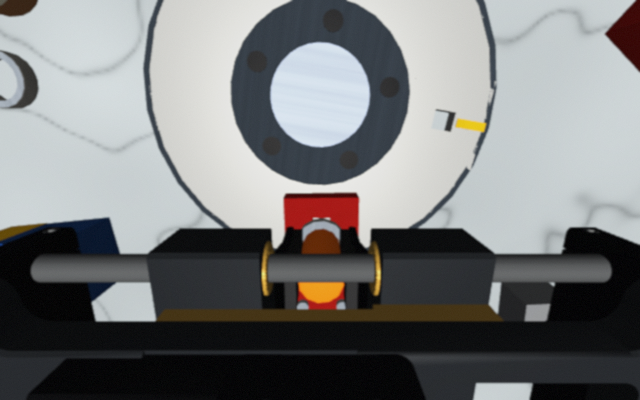

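Pin is in the slot with no side force, and the mark at (470,125) tracks well at about 2.75 rad/s free. Now press in measured steps, starting just after the hole passes the slot.

```bash
python3 - <<'E'
from h import *
f0=force(10)
for i in range(60):
    t,a=ang()
    if a is not None and 4.9<togo(a)<5.9: break
z=98.; tip(z); w0=2.75
for i in range(7):
    w,g=speed(4,0.05); f=force(4)-f0; s=readout.state()
    print(f"t {s['t']:.2f} z {z:.2f} act {s['tcp_pos'][2]-OFF:.2f} w {w} togo {g} F {f.round(2)}",flush=True)
    if w is None: continue
    if 0.3<w<0.7: break
    d=100-z
    if w<0.3: z+=0.4
    else: z-=min(1.0,max(0.2,0.82*d/max(0.15,1-w/w0)-d))
    z=max(z,93.5); tip(z)
E
```

```text
t 12.57 z 98.00 act 98.07 w 1.8509981291788706 togo 4.271222413070843 F [-0.1  -1.14  2.36]
t 13.25 z 97.00 act 97.04 w 1.5105610081095138 togo 3.1538301571702116 F [-0.36 -1.92  3.37]
t 13.93 z 96.00 act 96.01 w 1.0142407326867113 togo 2.3598756971140338 F [ 0.01 -2.34  4.39]
t 14.62 z 95.00 act 95.04 w 0.6245144617080179 togo 1.8361459769232518 F [ 0.03 -2.86  5.2 ]
```

```bash
python3 - <<'E'
from h import *
f0=np.array([0,0,-1.63]); t0=readout.state()['t']; last=0; got=False
while readout.state()['t']-t0<8:
    f=force(3)-f0; t=readout.state()['t']
    if t-last>0.4: print(round(t,2),f.round(2)); last=t
    if f[2]<2.0: got=True; print('drop',t,f.round(2)); break
    bot.wait(0.01)
if got:
    for z in (93.5,92,90.5,89.5,89.0,88.7):
        tip(z,30); f=force(4)-f0; print(z,readout.state()['tcp_pos'].round(2),f.round(2),flush=True)
        if f[2]>9: print('stop'); break
print([ang() for i in range(2)],readout.state()['t'])
E
```

```text
14.64 [-0.31 -2.53  6.06]
15.04 [ 0.07 -2.39  5.73]
15.44 [-0.02 -2.31  6.27]
15.88 [ 0.08 -2.67  5.83]
16.31 [-0.04 -2.53  5.51]
16.71 [-0.   -2.3   5.25]
17.14 [ 0.33 -2.62  6.11]
17.57 [ 0.27 -2.05  5.15]
drop 17.6417 [ 0.06 -0.01  0.63]
93.5 [536.33   2.68 147.  ] [ 0.22 -2.74  0.27]
92 [536.63   2.78 145.9 ] [ 0.11 -3.44  1.27]
90.5 [536.76   2.8  144.51] [ 0.93 -3.15  1.29]
89.5 [536.74   2.8  143.5 ] [ 0.54 -3.17  1.45]
89.0 [536.73   2.78 143.04] [ 0.76 -3.74  2.24]
88.7 [536.79   2.77 142.97] [-0.68 -3.44  6.17]
[(19.3917, None), (19.4917, None)] 19.5417
```

The disc dropped onto the pin as predicted, and the collar has seated at tip z of about 89 with 3.4 N of side load. Let go, retreat and look.

```bash
python3 - <<'E'
from h import *
bot.set_gripper(0.7); bot.wait(0.2)
bot.servo_line([SX,SY,250],max_speed=100)
a=ang(); bot.wait(0.4); b=ang(); print(a,b)
st=readout.state(); d=snapshot("wrist"); cv2.imwrite('pics/w4.png',d['image'][:,:,::-1]); print(st['t'],st['ft_force'])
bl=blobs(orange(hsv(d))[100:240,250:390],100); print(bl)
for x in bl[:1]: print(ray(d,(x[1][0]+250,x[1][1]+100),171,st))
E
```

```text
(21.95, None) (22.45, None)
22.5 [ 0.40869318 -0.09767445  0.14281311]
[(697, [69.5, 108.8], [55, 89, 29, 37])]
[538.98164639   4.45374279 171.        ]
```

View pics/w4.png

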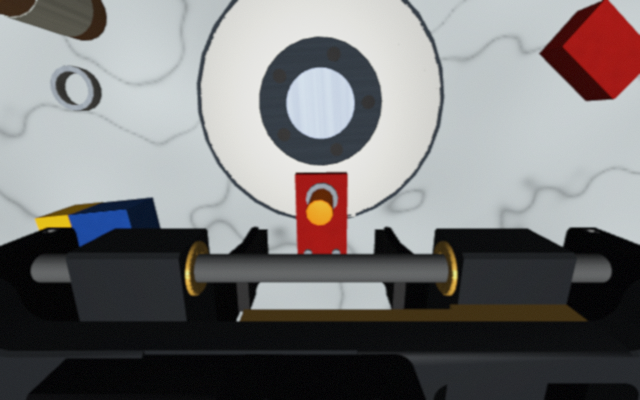

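The pin stands upright with its collar on the bracket, handle top at (319,211). The mark stays hidden under the bracket, so the disc is locked, and the bystanders I can see look untouched.

```bash
python3 -c "
from h import *
print(order.sign_off())"
```

```text
the job is handed in; nothing more can be done
None
```

The pin is home in the slot and disc hole with its collar on the bracket; it slowed the disc to about 0.6 rad/s at roughly 6 N before dropping in, the disc is locked, the gripper is clear, and the job was handed in at about 22.5 s (no verdict was returned).

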